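Locate a plate in the drilling jig and latch the keeper rod

ROBOT

A 6-joint arm with a two-finger parallel gripper is mounted at the origin on the work surface. World frame = base frame: x ahead of the robot, y to its left, z up, the work surface at z = 0. Lengths are in mm, angles in rad, forces in N, time in s.
With the tool pointing down it reaches from about 250 to 775 mm from the base axis. Payload 8.9 kg.
Tool frame: the origin (TCP) lies at the very end of the fingers, on their centre line; the grasp point (between the pads) lies 19 mm behind it; y points along the fingers, z is the direction in which the jaws open and shut, and the axes are right-handed (so a half turn about y gives the same grasp; the last joint's range is limited). The gripper opens to 85 mm and grips with 20 to 120 N. Pads are 22 mm wide; open, the fingers measure 114 mm over their backs; the gripper's body (76 mm by 85 mm) begins 54 mm behind the grasp point. The pads swing forward as they close: fully open they stand 13 mm farther back than shut.
Start: joints at [-1.4, 0.291, -0.153, 1.127, 0, 1.431], TCP at [160.057, -500.005, 231.305] pointing down, gripper open.
Joint ranges: [-2.52, 2.52], [-0.91, 1.74], [-1.3, 1.37], [-1.96, 2.02], [-1.52, 1.47], [-3.14, 3.14]. Speed limits (rad/s): [2.22, 2.22, 2.79, 3.14, 3.14, 3.14].

INTERFACE

Orientations are given as [roll, pitch, yaw] about the fixed x, y, z axes, in that order (R = Rz(yaw) Ry(pitch) Rx(roll)).
In Python, from workcell import robot gives the robot as it stands. The module is installed in compiled form; this text tells all that it offers.
- The arm moves only by the shell command python3 -m creep 'ROWS' [FORCE]. ROWS is JSON, a list of rows, each an object with "offset": the shift along the tool's x, y, z in mm, a list of three; "roll": the turn about the tool's y in rad; "fingers": the opening in per cent of the stroke, from 0 (shut) to 100 (fully open). A call has exactly 5 rows; each row is the pose to reach, as a shift and turn from the pose commanded when the call began, along the tool's axes at that moment; what a row does not reach only later rows make up. A row lasts 1/10 s, in which the tool goes at most 50 mm and 8.59 degrees, less where a joint would pass 70% of its speed; a pose out of reach is approached as far as the arm can. A call with a gripper value outside its range is refused whole. The fingers move at their own pace and stop on an object; FORCE is the grip in N (left out, the last holds). Time passes only in rows, so rows that repeat a pose let the fingers close, or fill a call up. It gives the time, the measured TCP pose, the force and the opening at its end, in the units of the state.
- robot.get_obs(): the state, without advancing time (a new reading comes with each control period).
- robot.capture(name): name is "side" or "top"; returns a dict with "image" (384x512x3 uint8, red, green, blue), "fov_y" (degrees; the focal length in pixels is half the picture's height over the tangent of half this angle, whatever the lens; pixels are square), "cx", "cy" (the principal point, pixels), "rvec" (rotation vector, rad) and "tvec" (3), from world to camera coordinates, as OpenCV has them. Camera axes: x right, y down, z forward; pixel columns grow to the right and rows downward; lengths in mm; the calibration is good to about 2 mm. A picture is of the moment at which its call begins. There is no depth.
- robot.finish_job(): hands the job in, once; it reports no verdict.
Trained networks look in the newest picture that a camera, given by its name, has taken for a name from the list of things; names that differ only in an ending like _2 or _b are one class to them, and where a whole thing is asked for, a point or a joint stands for the part that bears it (a point fixed in the world has none). Each returns a list of dicts, best first, with "p" (0 to 1); they miss things now and then, are a little off and sometimes report something else, mostly with a low value. They report only what shows in the picture. A call takes as long as a camera call. They do not tell look-alikes from the thing itself.
- robot.boxes_of(target, camera): "point" ([x, y, z] in mm, in world coordinates, good to about 4 mm: the middle of the surface that is visible of it).
The state is a dict: "t": time; "joint_positions": joint angles; "dq": joint speeds; "joint_efforts": joint torques, N m; "ee_pos": TCP position; "ee_rot": TCP orientation; "contact_force": force on the tool from outside, world axes, zero at the start; "ft_torque": the same for the moment, N m; "opening": opening from 0.0 (shut) to 1.0 (fully open).
Only numpy, scipy, OpenCV 4.12 (cv2) and the standard library are available. Lean on these libraries where they do the work, as an engineer would, in place of code of your own. Each camera call takes 0.05 s, during which the arm holds its last target.

TASK

Slide the loose wooden plate with the two holes along the jig's base board, without lifting it, until it is fully home: its far edge against both steel dowels and its end against the dark wooden end stop. Then, with the plate home, press the raised keeper rod down over it past the sprung jaw until it sits in the fork clip and the jaw has snapped shut over it. Leave the plate home and the other things on the bench and board where they are.

Things in the scene. Friction and masses are not known exactly. Their poses are not given: they have to be found in the camera images.
- jig: locating jig, fixed to the bench: a plywood base board 320 x 330 mm and 18 mm thick. Origin at the board's underside, on the bench. Axes: +x from the open near side (towards the robot) to the side of the dowels, +y from the end stop towards the fork clip, +z up. The board covers x -160..160, y -140..190 mm, its top at z 18. All jig positions below are in this frame, in mm. The whole jig stands somewhere else and turned up to 0.25 rad in each run.
- dowel_l (a point): top centre of the steel dowel nearer the fork clip; dowel 12 mm in diameter, standing 27 mm above the board (jig x 70, y 45, top z 45)
- dowel_r (a point): top centre of the second dowel, like the first, nearer the end stop (jig x 70, y -45). The plate's 130 mm long far edge bears on the near sides of both dowels, the line jig x = 64
- stop_face (a point): middle of the face of the end stop, a dark wood block fixed on the board: 50 mm along jig x (-37..13), 22 mm thick (y -87..-65), 24 mm high (top at z 42). This face, at jig y = -65, looks to +y; the plate's 110 mm end bears on it
- plate_mid (a point): centre (half-way up) of the loose plate: a plain brown wooden plate with two 12 mm drilled holes, 110 mm along its own x, 130 mm along its own y, 22 mm thick, about 0.25 kg, lying flat on the base board (centre 11 mm above the board). It starts 45 to 75 mm short of the dowels, 10 to 45 mm from the stop, turned up to 0.2 rad from the jig, and slides freely. Fully home (touching both dowels and the stop) its centre is at jig x 9, y 0, z 29 and its axes lie along the jig's
- keeper_hinge (a point): hinge of the keeper rod, at jig x 46, y -115, z 49, between two steel cheeks 42 mm high (x 30..62, y -128..-102, tops at z 60)
- keeper_end (a point): middle of the dark wooden grip on the free end of the keeper rod, on the rod's axis. The rod is steel, 12 mm in diameter; the grip is 20 mm in diameter, 45 mm long, its middle 285 mm from the hinge and its end 308 mm from it. The rod swings in the plane jig x = 46 and when down it lies level above the plate's far strip (3 mm clear of it) and through the fork clip, its axis at z 49
- keeper (a joint): angle of the keeper rod above level, rad: 0 = lying level, down in the fork (its end of travel); it starts raised at 1.1 to 1.35 and its stiff hinge (0.4 N m of friction) keeps it wherever it is left. Larger = more upright, up to 1.5
- fork_seat (a point): where the rod's axis lies in the fork clip, 250 mm from the hinge (jig x 46, y 135, z 49). The clip is a steel block on the board (x 23..66, y 117..153) with a fixed prong on the +x side (top at z 69) and on the -x side a sprung jaw, hinged at its foot, with a slanted nose up to z 79. The rod comes down between them: it meets the nose at about 0.08 rad, pushes the jaw aside (about 5 to 10 N down on the grip) and the nose snaps back over the rod
- jaw (a joint): opening of the sprung jaw, rad: 0 = shut (its spring holds it so), about 0.1 while the rod is passing the nose, limit 0.45
- chisel: bystander: wood-handled chisel about 190 mm long lying on the base board behind the dowels; origin mid-length underneath
- tin: bystander: round metal tin, 52 mm in diameter, 38 mm high, on the base board behind the dowels; origin under its centre
- plane: bystander: dark block plane, 165 mm long, on the bench to the left; origin under its centre
- mallet: bystander: wooden mallet, 260 mm long, on the bench to the right; origin underneath, near mid-length
- square: bystander: try square, 110 mm stock and 150 mm blade, on the bench near left; origin under the stock
- offcut: bystander: pale wood strip 190 x 34 x 22 mm, on the bench near right; origin under its centre
- brush: bystander: flat brush, about 200 mm long, on the bench far left; origin underneath
Things that resemble listed ones, but are neither listed nor needed, are in the scene too. Of the things that look like the part that bears plate_mid, the largest one is meant.

How it is judged (in metres and radians):
On the way, in this order (a step that is already met when the one before it is completed fails the run):
1. the plate is home against both dowels and the end stop while the keeper rod is still raised (x of plate_mid in the frame of jig between 0.0065 and 0.0115 m and y of plate_mid in the frame of jig between -0.0025 and 0.0025 m and angle between the x axis of plate_mid and the x axis of jig, either way round below 0.03 rad and z of plate_mid in the frame of jig between 0.026 and 0.033 m and value of joint keeper above 0.3 rad), for 0.2 s.
2. the keeper rod is down in the fork and the jaw has shut over it, the plate still home (x of plate_mid in the frame of jig between 0.0065 and 0.0115 m and y of plate_mid in the frame of jig between -0.0025 and 0.0025 m and angle between the x axis of plate_mid and the x axis of jig, either way round below 0.03 rad and z of plate_mid in the frame of jig between 0.026 and 0.033 m and value of joint keeper below 0.02 rad and value of joint jaw below 0.05 rad), for 0.2 s.
At the end, for the whole second after the job is handed in: The plate lies flat on the board, at rest, within 2.5 mm of its home position along each direction (touching both dowels and the end stop) and within 0.03 rad of square; the keeper rod is within 0.02 rad of level in the fork and the jaw is shut over it (within 0.05 rad) (all of step 2 and linear speed of plate below 0.01 m/s).
It fails at once if the plate is lifted more than 15 mm off the base board (z of plate_mid in the frame of jig above 0.044 m).
It fails at once if another thing on the bench or board is moved more than 30 mm (distance of any of chisel, tin, plane, mallet, square, offcut, brush from where it was at the start of the episode above 0.03 m).
It also fails if it takes over 72 s, if anything falls off the work surface, if the arm or the gripper's body presses on something with over 40 N, if the wrist force passes 120 N, or if a joint passes its speed limit or range.

## Working session

There is one attempt and no reset: what is moved stays moved. The work goes in short steps, Python scripts to look and compute and a shell command to move; the robot and the scene stay as the last step left them, time stands still between calls to the robot, and variables do not carry over. Pictures are saved under pics/ and viewed, and the job is handed in when it is done.

```bash
mkdir -p pics
python3 - <<'E'
from workcell import robot
import cv2
for n in ("side","top"):
    c=robot.capture(n); cv2.imwrite(f"pics/{n}0.png",c["image"][:,:,::-1]); print(n,c["fov_y"],c["cx"],c["cy"],c["rvec"],c["tvec"])
    for t in ["dowel_l","dowel_r","stop_face","plate_mid","keeper_hinge","keeper_end","fork_seat","jig","chisel","tin","plane","mallet","square","offcut","brush"]:
        print(n,t,[([round(float(v)) for v in d["point"]],round(d["p"],2)) for d in robot.boxes_of(t,n)][:4])
o=robot.get_obs(); print(o)
E
```

```text
side 48.08439509136894 253.16999953864297 188.2402617526883 [ 0.51157181 -2.50608144  1.40167302] [ 481.42399648  167.71687861 1109.75268231]
side dowel_l [([578, 48, 18], 0.66), ([633, -83, 232], 0.29)]
side dowel_r [([578, 48, 18], 0.66), ([633, -83, 232], 0.29)]
side stop_face [([579, 45, 24], 0.95), ([633, -82, 231], 0.38)]
side plate_mid [([591, -298, 20], 0.88), ([518, -18, 35], 0.84), ([272, 250, 14], 0.76), ([718, -84, 50], 0.67)]
side keeper_hinge [([637, -81, 238], 0.7)]
side keeper_end [([626, -89, 234], 0.9), ([580, 46, 15], 0.26)]
side fork_seat [([578, 46, 21], 0.61), ([638, -83, 236], 0.54), ([446, 378, 8], 0.25)]
side jig [([579, 49, 20], 0.77)]
side chisel [([692, 44, 39], 0.62)]
side tin [([717, -85, 48], 0.59)]
side plane [([533, 391, 38], 0.67)]
side mallet [([597, -448, 34], 0.62), ([579, 46, 20], 0.47)]
side square [([444, 381, 7], 0.55)]
side offcut [([374, -339, 18], 0.62)]
side brush [([676, 442, 18], 0.65)]
top 42.0983673483472 257.5611079759056 197.28340137183815 [ 2.14268867 -2.12173279  0.20233197] [ -44.09146495  505.58503498 1783.50029145]
top dowel_l [
[... 691 characters left out ...]
)]
{'t': 1.6, 'joint_positions': array([-1.40027871e+00,  2.90679002e-01, -1.53395257e-01,  1.12664499e+00,
       -3.24990857e-05,  1.43149800e+00]), 'dq': array([-4.11297239e-04,  7.14579217e-04, -2.35736290e-04,  6.41482668e-05,
        4.47590660e-05, -7.68358685e-04]), 'joint_efforts': array([-2.26675977e-03, -5.37010682e+01,  3.31644166e+01,  1.57759707e-03,
       -2.76580158e-04,  1.87212784e-06]), 'ee_pos': array([ 160.06247116, -500.03174299,  231.31779714]), 'ee_rot': array([-1.57072451e+00, -4.28867860e-05, -2.83177671e+00]), 'contact_force': array([-0.38504968,  0.47571516, -0.52182597]), 'ft_torque': array([-0.01176339, -0.00569311, -0.01652644]), 'opening': 1.0000869339455323}
```

View pictures.

View pics/side0.png

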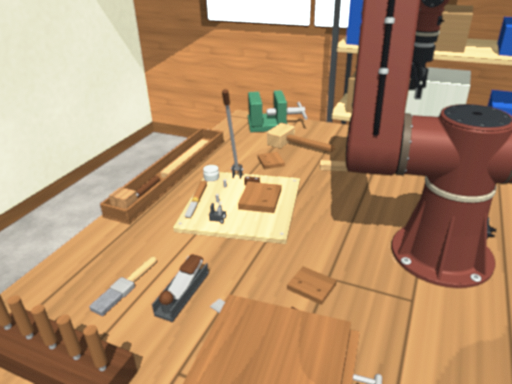

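View pics/top0.png

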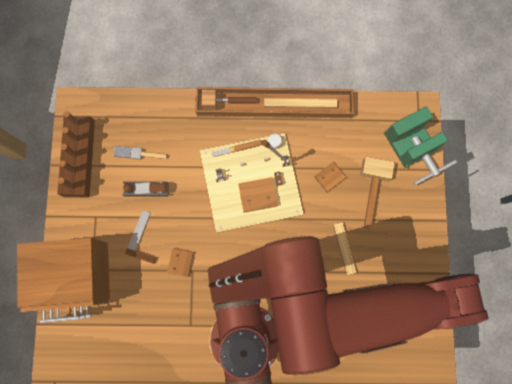

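Run:
```python
import cv2
a=cv2.imread("pics/top0.png"); cv2.imwrite("pics/top0c.png",cv2.resize(a[120:270,170:370],None,fx=4,fy=4,interpolation=cv2.INTER_CUBIC))
a=cv2.imread("pics/side0.png"); cv2.imwrite("pics/side0c.png",cv2.resize(a[60:260,130:390],None,fx=3,fy=3,interpolation=cv2.INTER_CUBIC))
```

```text
(no output)
```

View pics/top0c.png

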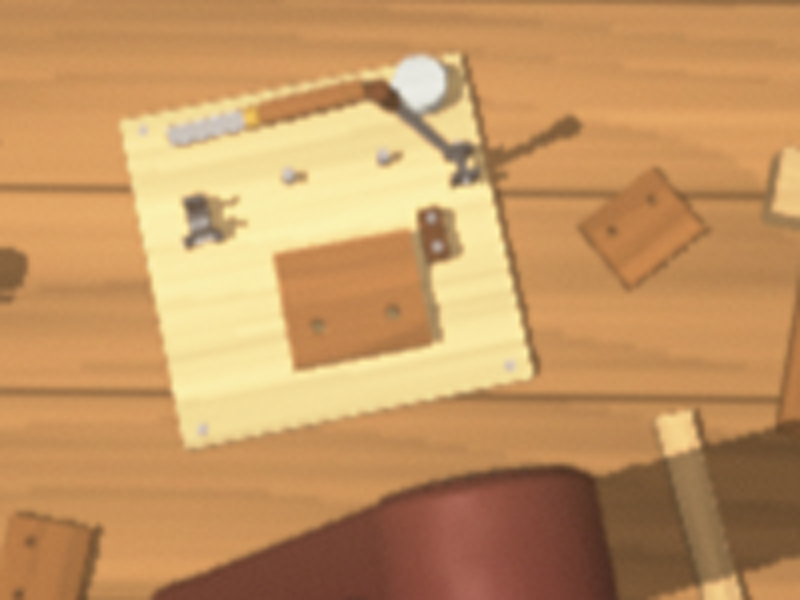

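View pics/side0c.png

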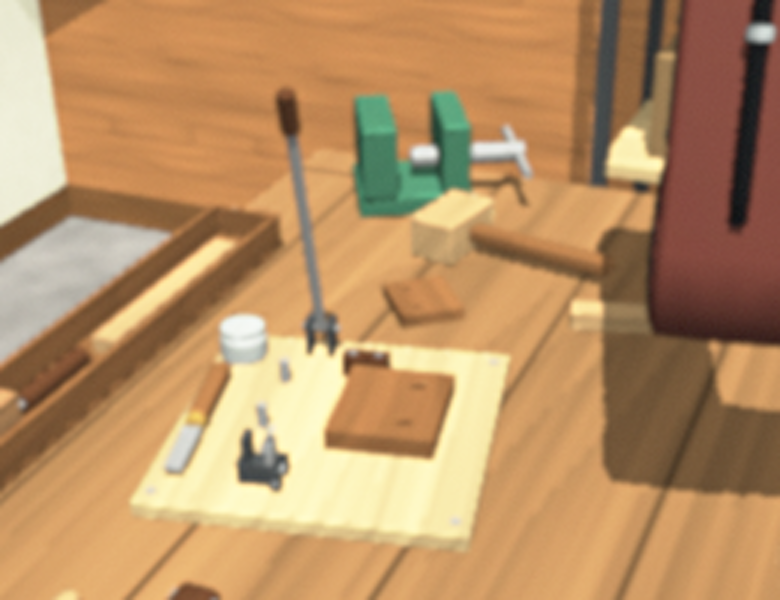

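```bash
cat > h.py <<'E'
import numpy as np, cv2
from scipy.optimize import least_squares
cams={"side":(48.08439509136894,253.16999953864297,188.2402617526883,[0.51157181,-2.50608144,1.40167302],[481.42399648,167.71687861,1109.75268231]),
"top":(42.0983673483472,257.5611079759056,197.28340137183815,[2.14268867,-2.12173279,0.20233197],[-44.09146495,505.58503498,1783.50029145])}
def proj(P,c):
    f,cx,cy,r,t=cams[c]; F=192/np.tan(np.radians(f/2))
    return cv2.projectPoints(np.array(P,float).reshape(-1,1,3),np.array(r),np.array(t),np.array([[F,0,cx],[0,F,cy],[0,0,1]]),None)[0].reshape(-1,2)
def tf(p,P):
    P=np.array(P,float); c,s=np.cos(p[2]),np.sin(p[2]); return np.c_[p[0]+c*P[:,0]-s*P[:,1],p[1]+s*P[:,0]+c*P[:,1],P[:,2]]
def ct(u,x0,y0,k): return (np.array(u,float)+.5)/k-.5+[x0,y0]
def fit(obs,p0):  # obs: list of (cam,P,uv)
    fn=lambda p: np.concatenate([(proj(tf(p,P),c)-uv).ravel() for c,P,uv in obs])
    r=least_squares(fn,p0,loss="soft_l1",x_scale=[10,10,.1]); return r.x,[np.round((proj(tf(r.x,P),c)-uv),1).tolist() for c,P,uv in obs]
E
python3 - <<'E'
from h import *
T=lambda u:ct(u,170,120,4); S=lambda u:ct(u,130,60,3)
j=[("top",[(160,190,18),(160,-140,18),(-160,-140,18),(-160,190,18),(70,45,45),(70,-45,45)],T([(121,121),(463,54),(538,374),(185,447),(289,173),(384,154)])),
("side",[(160,190,18),(-160,190,18),(-160,-140,18),(70,45,45),(70,-45,45)],S([(134,507),(469,540),(509,353),(262,405),(284,361)]))]
for o in (j,j[:1],j[1:]):
    p,r=fit(o,[570,0,.2]); print(p,r)
p,_=fit(j,[570,0,.2])
q=[("top",[(55,65,40),(55,-65,40),(-55,-65,40),(-55,65,40)],T([(275,255),(413,230),(438,341),(296,369)])),
("side",[(55,65,40),(55,-65,40),(-55,-65,40),(-55,65,40)],S([(327,442),(361,369),(454,377),(435,453-20)]))]
for o in (q,q[:1]):
    a,r=fit(o,[518,-20,.2]); print(a,r)
    d=a[:2]-p[:2];c,s=np.cos(p[2]),np.sin(p[2]); print("in jig",c*d[0]+s*d[1],-s*d[0]+c*d[1],a[2]-p[2])
E
```

```text
[ 5.76801714e+02 -3.86016145e+01  2.19605084e-01] [[[-0.3, -0.2], [-0.8, -0.7], [-0.6, 0.5], [0.2, 0.8], [-0.1, -0.0], [-0.1, -0.1]], [[-1.3, -1.8], [0.5, -1.2], [0.2, 0.3], [0.1, -0.4], [0.3, -0.5]]]
[ 5.76957073e+02 -3.96192475e+01  2.16801845e-01] [[[0.0, -0.4], [-0.3, -0.6], [-0.4, 0.6], [0.3, 0.6], [0.2, -0.1], [0.2, -0.1]]]
[ 5.75517644e+02 -3.51358473e+01  2.26247573e-01] [[[-1.3, -0.7], [1.0, -0.5], [0.0, 0.7], [0.0, 0.4], [0.0, 0.1]]]
[ 5.18155409e+02 -4.17012993e+01  2.04336979e-01] [[[-0.2, -0.1], [-0.3, -0.4], [-0.6, 0.6], [0.1, 0.3]], [[-0.4, -4.1], [-2.0, -1.8], [1.2, -1.5], [0.6, 2.5]]]
in jig -57.91307838400973 9.750516678725598 -0.015268104579949288
[ 5.18480198e+02 -4.25798446e+01  2.03374239e-01] [[[0.0, -0.2], [-0.0, -0.5], [-0.3, 0.5], [0.4, 0.2]]]
in jig -57.78747505985707 8.822317420797502 -0.01623084457411747
```

```bash
cat >> h.py <<'E'
J=np.array([576.9,-39.0,0.2185])
def R6(e):
    from scipy.spatial.transform import Rotation as Ro
    return Ro.from_euler("xyz",e).as_matrix()
def tojig(w):
    d=np.array(w)[:2]-J[:2]; c,s=np.cos(J[2]),np.sin(J[2]); return np.round([c*d[0]+s*d[1],-s*d[0]+c*d[1],w[2]],1)
def go(jt,yaw=J[2]-np.pi/2):
    from workcell import robot
    o=robot.get_obs(); w=tf(J,[jt])[0]; R=R6(o["ee_rot"])
    dy=(yaw-o["ee_rot"][2]+np.pi)%(2*np.pi)-np.pi
    print("t",round(o["t"],2),"jig now",tojig(o["ee_pos"]),"F",np.round(o["contact_force"],1),"open",round(o["opening"],2),"-> world",np.round(w),"offset",np.round(R.T@(w-o["ee_pos"]),1),"roll",round(-dy,3))
E
python3 - <<'E'
from h import *
go((-150,10,110)); 
T=lambda u:ct(u,170,120,4); S=lambda u:ct(u,130,60,3)
for a in np.arange(1.05,1.4,.05):
    P=tf(J,[(46,-115+285*np.cos(a),49+285*np.sin(a)),(46,-115+308*np.cos(a),49+308*np.sin(a)),(46,-115,49)])
    print(round(a,2),np.round((proj(P,"top")-[170,120]+.5)*4-.5).tolist(),np.round((proj(P,"side")-[130,60]+.5)*3-.5).tolist())
E
```

```text
t 1.6 jig now [-506.9 -359.7  231.3] F [-0.4  0.5 -0.5] open 1.0 -> world [428. -62. 110.] offset [-389.1  121.3 -335.6] roll -1.479
1.05 [[311.0, 120.0], [297.0, 116.0], [463.0, 162.0]] [[274.0, 162.0], [269.0, 146.0], [322.0, 326.0]]
1.1 [[326.0, 114.0], [314.0, 110.0], [463.0, 162.0]] [[277.0, 150.0], [273.0, 133.0], [322.0, 326.0]]
1.15 [[342.0, 109.0], [331.0, 104.0], [463.0, 162.0]] [[280.0, 139.0], [276.0, 121.0], [322.0, 326.0]]
1.2 [[358.0, 104.0], [348.0, 98.0], [463.0, 162.0]] [[284.0, 128.0], [280.0, 109.0], [322.0, 326.0]]
1.25 [[375.0, 99.0], [367.0, 93.0], [463.0, 162.0]] [[287.0, 118.0], [284.0, 98.0], [322.0, 326.0]]
1.3 [[392.0, 94.0], [385.0, 87.0], [463.0, 162.0]] [[290.0, 109.0], [287.0, 88.0], [322.0, 326.0]]
1.35 [[409.0, 89.0], [404.0, 82.0], [463.0, 162.0]] [[294.0, 101.0], [291.0, 79.0], [322.0, 326.0]]
```

```bash
python3 -m creep '[{"offset":[-35,0,-30],"roll":-0.14,"fingers":0},{"offset":[-70,0,-60],"roll":-0.28,"fingers":0},{"offset":[-105,0,-90],"roll":-0.42,"fingers":0},{"offset":[-140,0,-120],"roll":-0.56,"fingers":0},{"offset":[-175,0,-150],"roll":-0.70,"fingers":0}]' 40; python3 -c "
from h import *
go((-150,10,110))"
```

```text
t: 2.1
ee_pos: [281.6, -302.3, 231.5]
ee_rot: [-1.57, -0.0, -2.127]
contact_force: [0.8, -0.1, -0.5]
opening: 0.146
t 2.1 jig now [-345.3 -193.   231.5] F [ 0.8 -0.1 -0.5] open 0.15 -> world [428. -62. 110.] offset [-281.7  121.4   -2.4] roll -0.774
```

```bash
python3 -m creep '[{"offset":[-40,0,0],"roll":-0.14,"fingers":0},{"offset":[-80,10,0],"roll":-0.28,"fingers":0},{"offset":[-120,20,0],"roll":-0.42,"fingers":0},{"offset":[-160,30,0],"roll":-0.56,"fingers":0},{"offset":[-200,40,0],"roll":-0.70,"fingers":0}]'; python3 -c "
from h import *
go((-150,10,60))"
```

```text
t: 2.6
ee_pos: [388.2, -133.0, 191.2]
ee_rot: [-1.57, -0.001, -1.426]
contact_force: [0.7, -1.0, 0.5]
opening: 0.001
t 2.6 jig now [-204.6  -50.9  191.2] F [ 0.7 -1.   0.5] open 0.0 -> world [428. -62.  60.] offset [-64.8 131.2  49.9] roll -0.074
```

```bash
python3 -m creep '[{"offset":[-20,30,15],"roll":-0.07,"fingers":0},{"offset":[-40,60,30],"roll":-0.073,"fingers":0},{"offset":[-65,95,50],"roll":-0.073,"fingers":0},{"offset":[-65,131,50],"roll":-0.073,"fingers":0},{"offset":[-65,131,50],"roll":-0.073,"fingers":0}]'
python3 - <<'E'
from h import *
from workcell import robot
go((-140,10,28))
for n in ("side","top"):
    a=robot.capture(n)["image"][:,:,::-1]
    a=a[60:260,130:390] if n=="side" else a[120:270,170:370]
    cv2.imwrite(f"pics/{n}1.png",cv2.resize(a,None,fx=3,fy=3,interpolation=cv2.INTER_CUBIC))
E
```

```text
t: 3.1
ee_pos: [425.1, -61.5, 57.2]
ee_rot: [-1.577, 0.003, -1.357]
contact_force: [-1.2, 0.6, 0.8]
opening: -0.002
t 3.1 jig now [-153.1   10.9   57.2] F [-1.2  0.6  0.8] open -0.0 -> world [438. -60.  28.] offset [ 1.  29.2 13.2] roll -0.005
```

View pics/side1.png

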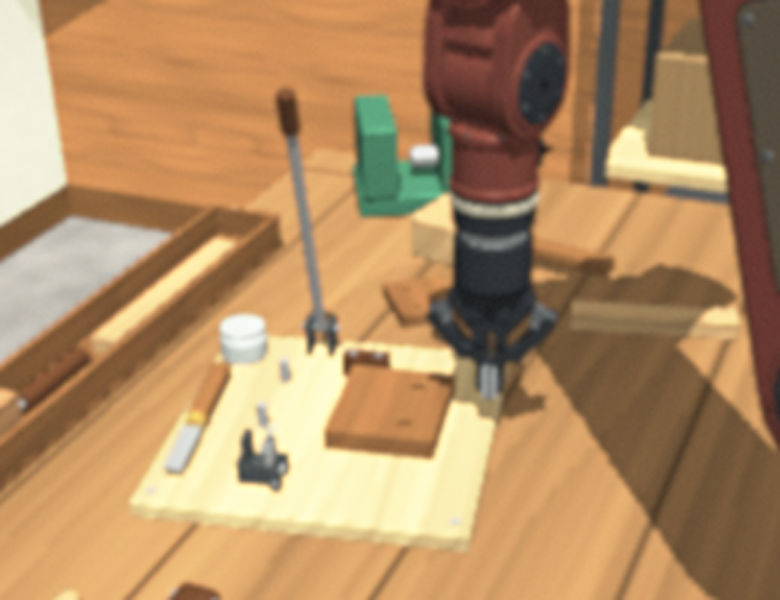

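View pics/top1.png

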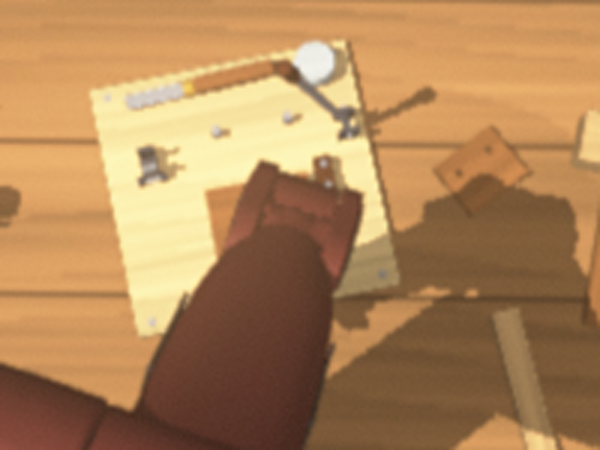

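```bash
python3 -m creep '[{"offset":[1,10,0],"roll":0,"fingers":0},{"offset":[1,20,0],"roll":0,"fingers":0},{"offset":[1,29,5],"roll":0,"fingers":0},{"offset":[1,29,13],"roll":0,"fingers":0},{"offset":[1,29,13],"roll":0,"fingers":0}]'; python3 -c "
from h import *
go((-75,10,28))"
```

```text
t: 3.7
ee_pos: [442.2, -61.5, 31.4]
ee_rot: [-1.57, -0.0, -1.359]
contact_force: [0.6, 0.1, -0.3]
opening: -0.001
t 3.7 jig now [-136.4    7.2   31.4] F [ 0.6  0.1 -0.3] open -0.0 -> world [502. -45.  28.] offset [-3.2  3.4 61.3] roll -0.006
```

```bash
python3 -m creep '[{"offset":[-3,3,8],"roll":0,"fingers":0},{"offset":[-3,3,18],"roll":0,"fingers":0},{"offset":[-3,3,28],"roll":0,"fingers":0},{"offset":[-3,3,38],"roll":0,"fingers":0},{"offset":[-3,3,48],"roll":0,"fingers":0}]'
python3 - <<'E'
from h import *
from workcell import robot
go((-75,10,28))
for n in ("side","top"):
    a=robot.capture(n)["image"][:,:,::-1]
    a=a[120:260,150:330] if n=="side" else a[120:270,170:370]
    cv2.imwrite(f"pics/{n}2.png",cv2.resize(a,None,fx=4,fy=4,interpolation=cv2.INTER_CUBIC))
E
```

```text
t: 4.2
ee_pos: [488.1, -48.1, 28.3]
ee_rot: [-1.571, -0.0, -1.359]
contact_force: [-0.5, -0.5, 0.5]
opening: -0.002
t 4.2 jig now [-88.7  10.4  28.3] F [-0.5 -0.5  0.5] open -0.0 -> world [502. -45.  28.] offset [ 0.3  0.3 13.7] roll -0.006
```

View pics/side2.png

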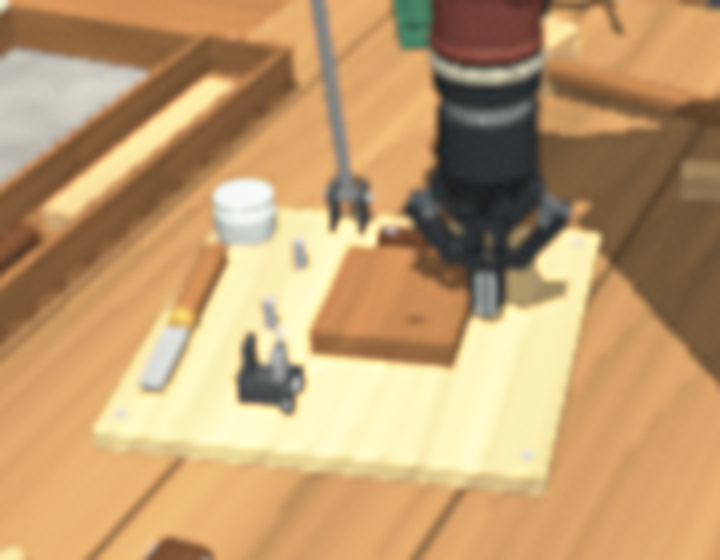

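View pics/top2.png

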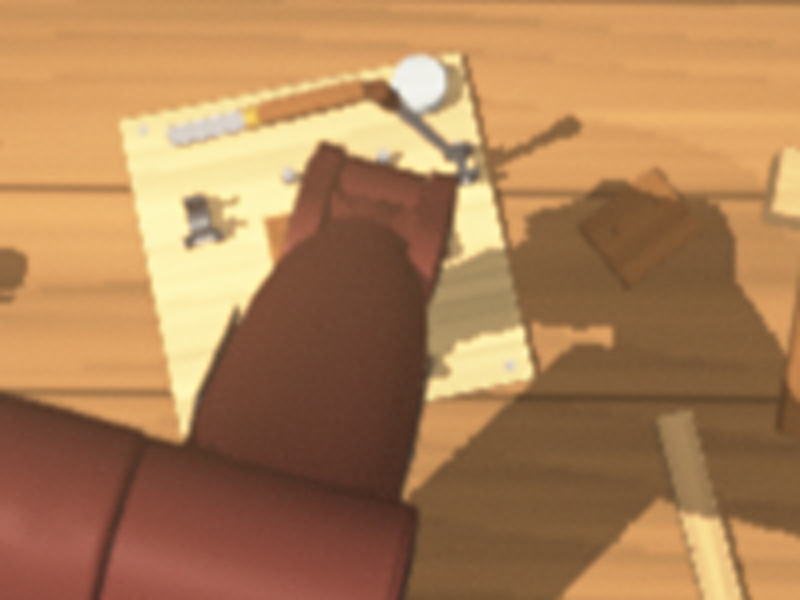

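```bash
python3 -m creep '[{"offset":[0,0,6],"roll":0,"fingers":0},{"offset":[0,0,12],"roll":0,"fingers":0},{"offset":[0,0,18],"roll":0,"fingers":0},{"offset":[0,0,22],"roll":0,"fingers":0},{"offset":[0,0,24],"roll":0,"fingers":0}]';  python3 -c "
from h import *
go((-55,10,28))"
```

```text
t: 4.8
ee_pos: [511.0, -43.3, 28.3]
ee_rot: [-1.571, -0.0, -1.359]
contact_force: [-1.8, -0.9, 0.2]
opening: 0.001
t 4.8 jig now [-65.3  10.1  28.3] F [-1.8 -0.9  0.2] open 0.0 -> world [521. -41.  28.] offset [ 0.   0.3 10.3] roll -0.006
```

```bash
python3 -m creep '[{"offset":[0,0,2],"roll":0,"fingers":0},{"offset":[0,0,3],"roll":0,"fingers":0},{"offset":[0,0,4],"roll":0,"fingers":0},{"offset":[0,0,5],"roll":0,"fingers":0},{"offset":[0,0,6],"roll":0,"fingers":0}]';  python3 -m creep '[{"offset":[0,0,0.5],"roll":0,"fingers":0},{"offset":[0,0,1],"roll":0,"fingers":0},{"offset":[0,0,1.5],"roll":0,"fingers":0},{"offset":[0,0,2],"roll":0,"fingers":0},{"offset":[0,0,2],"roll":0,"fingers":0}]'; python3 -c "
from h import *
go((-55,10,28))"
```

```text
t: 5.3
ee_pos: [516.5, -42.1, 28.3]
ee_rot: [-1.571, 0.0, -1.359]
contact_force: [-1.3, -0.5, 0.4]
opening: 0.002
t: 5.8
ee_pos: [518.5, -41.6, 28.3]
ee_rot: [-1.571, 0.0, -1.359]
contact_force: [-1.3, 0.5, -0.4]
opening: 0.001
t 5.8 jig now [-57.6  10.1  28.3] F [-1.3  0.5 -0.4] open 0.0 -> world [521. -41.  28.] offset [0.1 0.3 2.6] roll -0.006
```

```bash
for i in 1 2; do python3 -m creep '[{"offset":[0,0,0.5],"roll":0,"fingers":0},{"offset":[0,0,1],"roll":0,"fingers":0},{"offset":[0,0,1.5],"roll":0,"fingers":0},{"offset":[0,0,2],"roll":0,"fingers":0},{"offset":[0,0,2],"roll":0,"fingers":0}]'; done
python3 - <<'E'
from h import *
from workcell import robot
go((-55,10,28))
a=robot.capture("side")["image"][:,:,::-1][120:260,150:330]
cv2.imwrite(f"pics/side3.png",cv2.resize(a,None,fx=4,fy=4,interpolation=cv2.INTER_CUBIC))
E
```

```text
t: 6.3
ee_pos: [519.7, -41.3, 28.2]
ee_rot: [-1.572, 0.0, -1.359]
contact_force: [-4.9, -1.3, 2.2]
opening: -0.001
t: 6.8
ee_pos: [519.9, -41.1, 28.0]
ee_rot: [-1.575, -0.0, -1.359]
contact_force: [-11.1, -3.9, 7.6]
opening: -0.001
t 6.8 jig now [-56.1  10.3  28. ] F [-11.1  -3.9   7.6] open -0.0 -> world [521. -41.  28.] offset [0.3 0.  1.1] roll -0.007
```

View pics/side3.png

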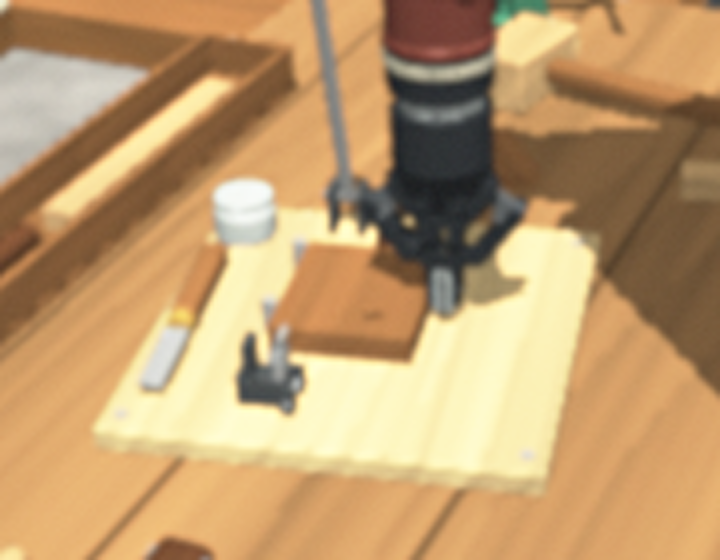

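```bash
python3 -m creep '[{"offset":[0,0,-10],"roll":0.006,"fingers":0},{"offset":[0,0,-25],"roll":0,"fingers":0},{"offset":[-20,0,-35],"roll":0,"fingers":0},{"offset":[-50,0,-38],"roll":0,"fingers":0},{"offset":[-85,0,-38],"roll":0,"fingers":0}]'
python3 - <<'E'
from h import *
from workcell import robot
go((0,95,28))
for n in ("side","top"):
    a=robot.capture(n)["image"][:,:,::-1]
    a=a[120:260,150:330] if n=="side" else a[120:270,170:370]
    cv2.imwrite(f"pics/{n}4.png",cv2.resize(a,None,fx=4,fy=4,interpolation=cv2.INTER_CUBIC))
E
```

```text
t: 7.35
ee_pos: [467.5, 34.6, 28.6]
ee_rot: [-1.569, -0.0, -1.361]
contact_force: [0.4, -0.0, 0.5]
opening: 0.0
t 7.35 jig now [-90.9  95.5  28.6] F [ 0.4 -0.   0.5] open 0.0 -> world [556.  54.  28.] offset [-0.2  0.8 90.9] roll -0.009
```

View pics/side4.png

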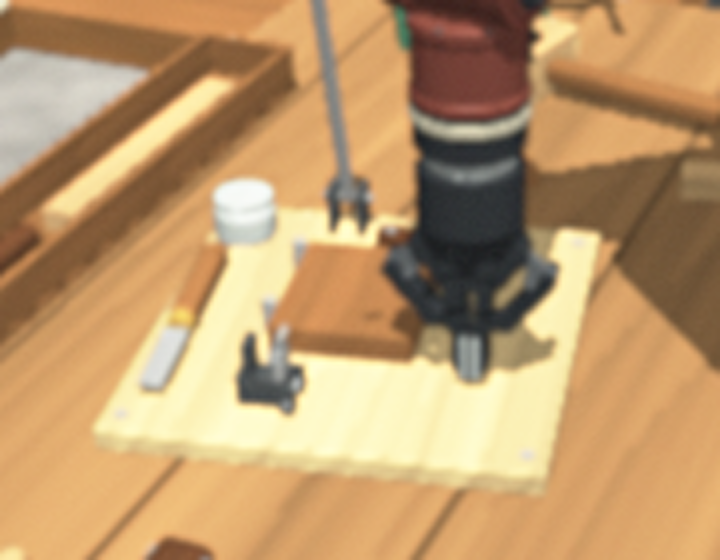

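View pics/top4.png

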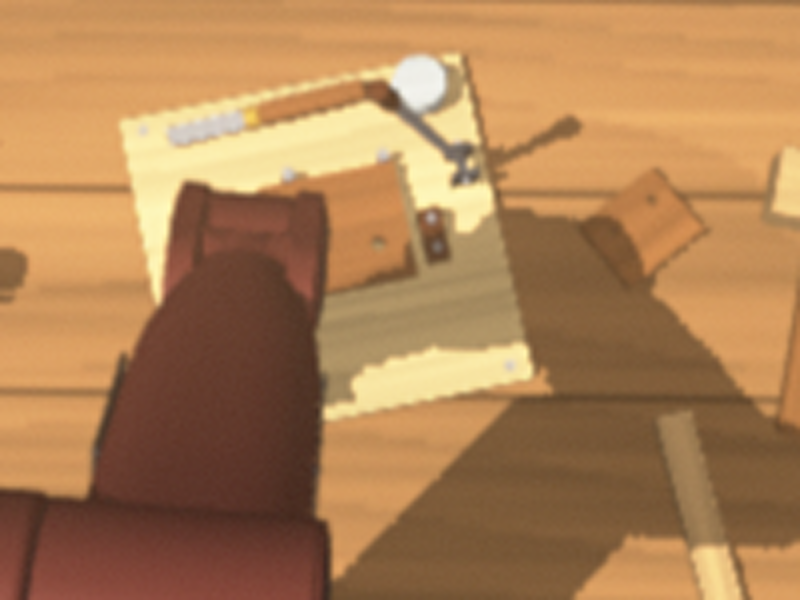

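```bash
python3 -m creep '[{"offset":[0,0,20],"roll":-0.004,"fingers":0},{"offset":[0,0,45],"roll":-0.008,"fingers":0},{"offset":[0,0,70],"roll":-0.008,"fingers":0},{"offset":[0,0,91],"roll":-0.008,"fingers":0},{"offset":[0,0,91],"roll":-0.008,"fingers":0}]'; python3 -m creep '[{"offset":[2,0,0],"roll":0,"fingers":0},{"offset":[4,0,0],"roll":0,"fingers":0},{"offset":[6,0,0],"roll":0,"fingers":0},{"offset":[8,0,0],"roll":0,"fingers":0},{"offset":[10,0,0],"roll":0,"fingers":0}]'; python3 -c "
from h import *
go((0,77,28))"
```

```text
t: 7.95
ee_pos: [559.8, 53.4, 28.7]
ee_rot: [-1.566, -0.001, -1.351]
contact_force: [-0.4, -0.1, -0.3]
opening: -0.0
t: 8.45
ee_pos: [557.8, 43.8, 28.4]
ee_rot: [-1.571, 0.001, -1.351]
contact_force: [-1.5, 1.5, 0.5]
opening: 0.002
t 8.45 jig now [-0.7 84.9 28.4] F [-1.5  1.5  0.5] open 0.0 -> world [560.  36.  28.] offset [7.9 0.4 0.7] roll 0.001
```

```bash
for i in 1 2 3; do python3 -m creep '[{"offset":[0.5,0,0],"roll":0,"fingers":0},{"offset":[1,0,0],"roll":0,"fingers":0},{"offset":[1.5,0,0],"roll":0,"fingers":0},{"offset":[2,0,0],"roll":0,"fingers":0},{"offset":[2.5,0,0],"roll":0,"fingers":0}]'; done; python3 -c "
from h import *
go((0,77,28))"
```

```text
t: 8.95
ee_pos: [558.9, 41.2, 28.2]
ee_rot: [-1.571, -0.0, -1.351]
contact_force: [-1.8, 0.8, 0.9]
opening: -0.0
t: 9.45
ee_pos: [559.7, 38.7, 28.4]
ee_rot: [-1.571, -0.0, -1.351]
contact_force: [0.1, 1.0, -1.0]
opening: -0.001
t: 9.95
ee_pos: [560.1, 36.3, 28.3]
ee_rot: [-1.571, -0.0, -1.351]
contact_force: [-0.6, 1.1, -0.6]
opening: -0.001
t 9.95 jig now [-0.  77.2 28.3] F [-0.6  1.1 -0.6] open -0.0 -> world [560.  36.  28.] offset [0.2 0.3 0. ] roll 0.001
```

```bash
for i in 1 2 3; do python3 -m creep '[{"offset":[0.3,0,0],"roll":0,"fingers":0},{"offset":[0.6,0,0],"roll":0,"fingers":0},{"offset":[0.9,0,0],"roll":0,"fingers":0},{"offset":[1.2,0,0],"roll":0,"fingers":0},{"offset":[1.5,0,0],"roll":0,"fingers":0}]'; done; python3 -c "
from h import *
go((0,77,28))"
```

```text
t: 10.45
ee_pos: [560.3, 35.4, 28.3]
ee_rot: [-1.571, 0.001, -1.351]
contact_force: [-1.4, 5.1, 1.1]
opening: 0.001
t: 10.95
ee_pos: [560.3, 35.3, 28.3]
ee_rot: [-1.571, 0.004, -1.35]
contact_force: [-2.6, 12.3, 2.5]
opening: -0.001
t: 11.45
ee_pos: [560.4, 35.3, 28.4]
ee_rot: [-1.57, 0.006, -1.349]
contact_force: [-2.9, 17.1, 5.4]
opening: 0.001
t 11.45 jig now [-0.  76.1 28.4] F [-2.9 17.1  5.4] open 0.0 -> world [560.  36.  28.] offset [-0.9  0.4  0.1] roll 0.004
```

```bash
python3 -m creep '[{"offset":[-10,0,0],"roll":0,"fingers":0},{"offset":[-22,0,-5],"roll":0,"fingers":0},{"offset":[-23,0,-35],"roll":0,"fingers":0},{"offset":[-23,0,-65],"roll":0,"fingers":0},{"offset":[-23,0,-92],"roll":0,"fingers":0}]'; python3 -m creep '[{"offset":[10,0,0],"roll":0,"fingers":0},{"offset":[35,0,0],"roll":0,"fingers":0},{"offset":[60,0,0],"roll":0,"fingers":0},{"offset":[85,0,0],"roll":0,"fingers":0},{"offset":[96,0,0],"roll":0,"fingers":0}]';python3 -c "
from h import *
go((-59,0,28))"
```

```text
t: 11.95
ee_pos: [464.4, 34.4, 28.2]
ee_rot: [-1.572, -0.001, -1.35]
contact_force: [-0.6, -0.3, 0.0]
opening: -0.001
t: 12.45
ee_pos: [488.3, -61.3, 28.6]
ee_rot: [-1.57, -0.002, -1.352]
contact_force: [-0.7, -0.6, -0.3]
opening: 0.004
t 12.45 jig now [-91.3  -2.6  28.6] F [-0.7 -0.6 -0.3] open 0.0 -> world [519. -52.  28.] offset [-2.6  0.6 32.3] roll -0.0
```

```bash
python3 -m creep '[{"offset":[-2,0,10],"roll":0,"fingers":0},{"offset":[-2,0,20],"roll":0,"fingers":0},{"offset":[-2,0,27],"roll":0,"fingers":0},{"offset":[-2,0,30],"roll":0,"fingers":0},{"offset":[-2,0,32],"roll":0,"fingers":0}]';  for i in 1 2; do python3 -m creep '[{"offset":[0,0,0.5],"roll":0,"fingers":0},{"offset":[0,0,1],"roll":0,"fingers":0},{"offset":[0,0,1.5],"roll":0,"fingers":0},{"offset":[0,0,2],"roll":0,"fingers":0},{"offset":[0,0,2.5],"roll":0,"fingers":0}]'; done; python3 -c "
from h import *
go((-57,0,28))"
```

```text
t: 12.95
ee_pos: [518.2, -49.6, 28.2]
ee_rot: [-1.571, 0.0, -1.35]
contact_force: [-0.6, 0.6, 0.5]
opening: -0.001
t: 13.45
ee_pos: [520.4, -49.9, 28.3]
ee_rot: [-1.571, 0.0, -1.351]
contact_force: [-0.4, 0.8, -0.4]
opening: -0.002
t: 13.95
ee_pos: [521.6, -49.5, 28.1]
ee_rot: [-1.573, -0.0, -1.351]
contact_force: [-6.6, -3.0, 4.6]
opening: -0.002
t 13.95 jig now [-56.3   1.7  28.1] F [-6.6 -3.   4.6] open -0.0 -> world [521. -51.  28.] offset [ 1.7  0.1 -0.7] roll 0.001
```

```bash
python3 -m creep '[{"offset":[0,0,-15],"roll":0,"fingers":0},{"offset":[0,0,-40],"roll":0,"fingers":50},{"offset":[0,-40,-50],"roll":0,"fingers":50},{"offset":[0,-85,-50],"roll":0,"fingers":50},{"offset":[0,-130,-50],"roll":0,"fingers":50}]'; python3 -m creep '[{"offset":[0,-45,0],"roll":0,"fingers":50},{"offset":[0,-90,0],"roll":0,"fingers":50},{"offset":[0,-135,0],"roll":0,"fingers":50},{"offset":[0,-180,0],"roll":0,"fingers":50},{"offset":[0,-225,0],"roll":0,"fingers":50}]'
python3 - <<'E'
from h import *
from workcell import robot
go((46,-33,385))
for n in ("side","top"):
    a=robot.capture(n)["image"][:,:,::-1]
    cv2.imwrite(f"pics/{n}5f.png",a)
    a=a[60:260,130:390] if n=="side" else a[120:270,170:370]
    cv2.imwrite(f"pics/{n}5.png",cv2.resize(a,None,fx=3 if n=="side" else 4,fy=3 if n=="side" else 4,interpolation=cv2.INTER_CUBIC))
E
```

```text
t: 14.45
ee_pos: [473.6, -60.1, 159.9]
ee_rot: [-1.571, 0.0, -1.351]
contact_force: [0.1, -0.8, 0.1]
opening: 0.501
t: 14.95
ee_pos: [474.0, -60.0, 385.5]
ee_rot: [-1.569, -0.0, -1.351]
contact_force: [1.2, -0.4, -0.2]
opening: 0.499
t 14.95 jig now [-105.     1.8  385.5] F [ 1.2 -0.4 -0.2] open 0.5 -> world [629. -61. 385.] offset [ 35.    0.8 150.9] roll 0.002
```

View pics/side5.png

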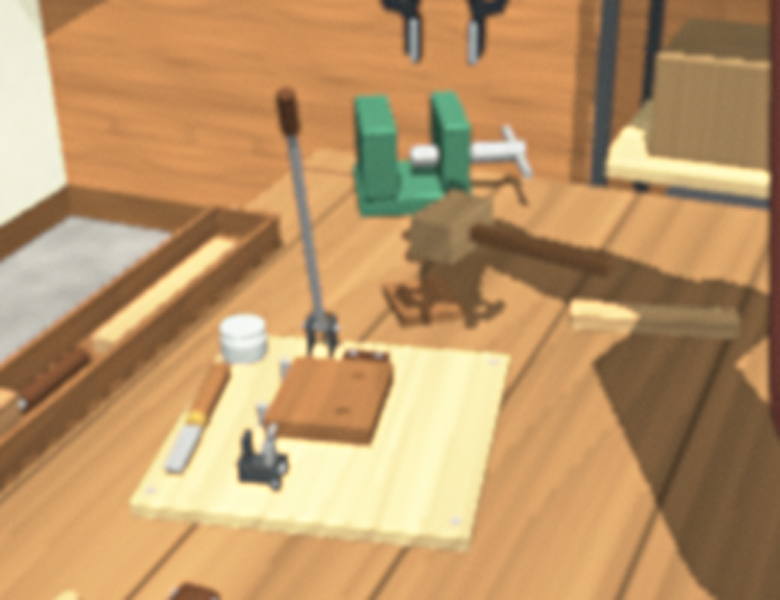

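View pics/top5.png

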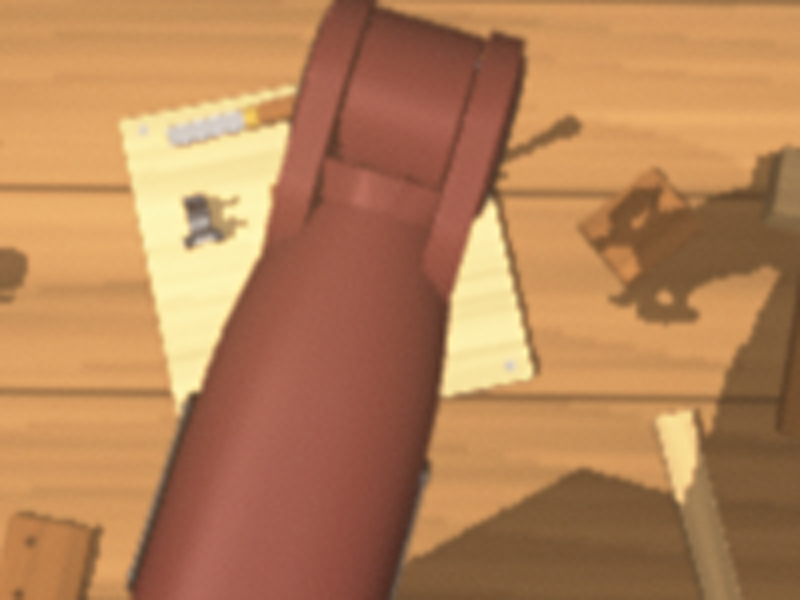

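Run:
```python
from h import *
k=lambda P:(np.round((proj(tf(J,P),"side")-[130,60]+.5)*3-.5)).tolist()
print("plate",k([(64,65,40),(64,-65,40),(-46,-65,40),(-46,65,40),(-46,65,18)]))
print("tcp",k([(-105,1.8,385),(-105,1.8,391)]))
a=1.28
print("grip mid,end,r262,hinge",k([(46,-115+r*np.cos(a),49+r*np.sin(a)) for r in (285,308,262,0)]))
im=cv2.imread("pics/side5f.png"); cv2.imwrite("pics/rod5.png",cv2.resize(im[80:190,200:270],None,fx=5,fy=5,interpolation=cv2.INTER_CUBIC))
cv2.imwrite("pics/pl5.png",cv2.resize(im[160:230,190:300],None,fx=6,fy=6,interpolation=cv2.INTER_CUBIC))
```

```text
plate [[263.0, 419.0], [295.0, 354.0], [396.0, 362.0], [372.0, 429.0], [372.0, 447.0]]
tcp [[442.0, 64.0], [442.0, 57.0]]
grip mid,end,r262,hinge [[289.0, 113.0], [286.0, 92.0], [292.0, 133.0], [322.0, 326.0]]
```

View pics/rod5.png

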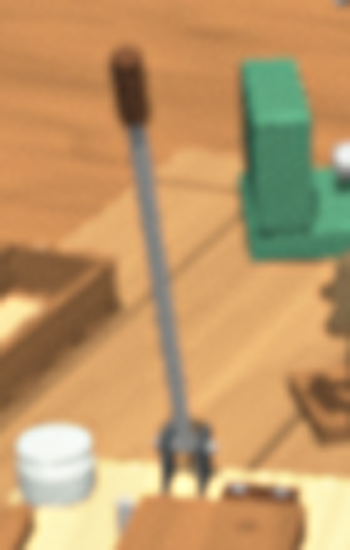

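View pics/pl5.png

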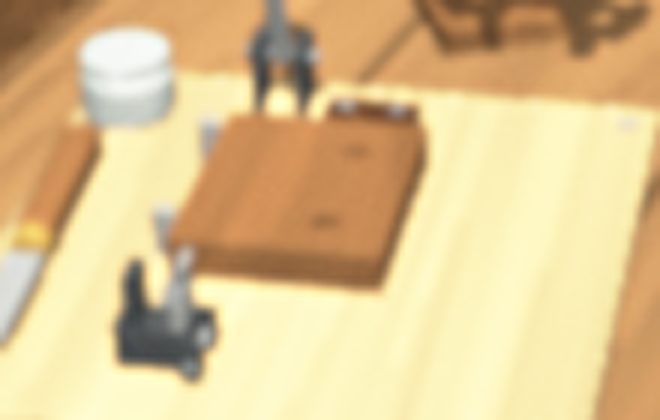

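```bash
python3 -m creep '[{"offset":[12,0,40],"roll":0,"fingers":50},{"offset":[24,0,80],"roll":0,"fingers":50},{"offset":[35,0,120],"roll":0,"fingers":50},{"offset":[35,0,151],"roll":0,"fingers":50},{"offset":[35,0,151],"roll":0,"fingers":50}]'
python3 - <<'E'
from h import *
from workcell import robot
go((46,-33,303))
a=robot.capture("side")["image"][:,:,::-1][20:190,150:330]
cv2.imwrite(f"pics/side6.png",cv2.resize(a,None,fx=4,fy=4,interpolation=cv2.INTER_CUBIC))
E
```

```text
t: 15.55
ee_pos: [632.0, -60.8, 380.0]
ee_rot: [-1.573, 0.002, -1.35]
contact_force: [-0.4, -0.1, -0.8]
opening: 0.502
t 15.55 jig now [ 49.  -33.2 380. ] F [-0.4 -0.1 -0.8] open 0.5 -> world [629. -61. 303.] offset [-0.1 77.  -2.9] roll 0.002
```

View pics/side6.png

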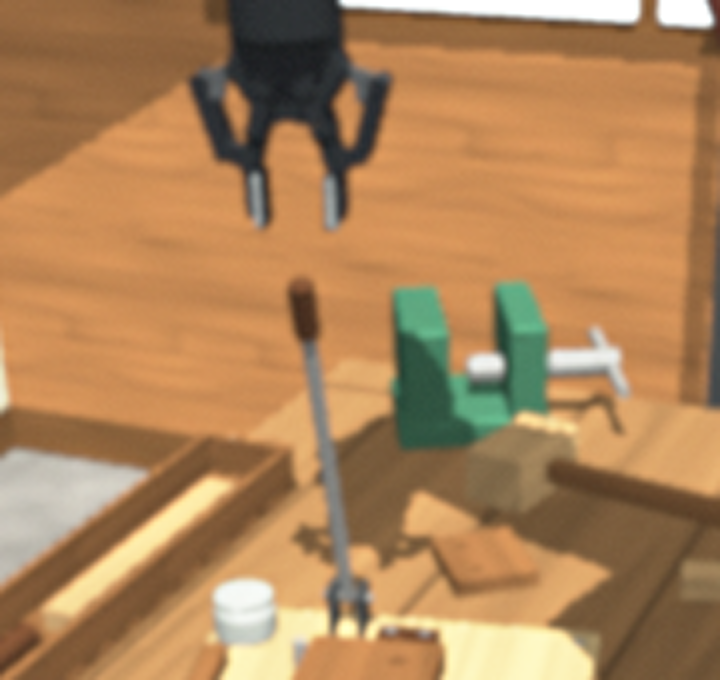

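```bash
python3 -m creep '[{"offset":[0,15,-1],"roll":0,"fingers":50},{"offset":[0,35,-1],"roll":0,"fingers":50},{"offset":[0,55,-1],"roll":0,"fingers":50},{"offset":[0,72,-1],"roll":0,"fingers":50},{"offset":[0,77,-1],"roll":0,"fingers":50}]' 30
python3 - <<'E'
from h import *
from workcell import robot
go((46,-33,303))
a=robot.capture("side")["image"][:,:,::-1][20:190,150:330]
cv2.imwrite(f"pics/side7.png",cv2.resize(a,None,fx=4,fy=4,interpolation=cv2.INTER_CUBIC))
E
```

```text
t: 16.1
ee_pos: [626.6, -61.5, 305.0]
ee_rot: [-1.573, 0.001, -1.351]
contact_force: [0.0, 0.5, 0.1]
opening: 0.497
t 16.1 jig now [ 43.6 -32.7 305. ] F [0.  0.5 0.1] open 0.5 -> world [629. -61. 303.] offset [0.3 2.  2.4] roll 0.001
```

View pics/side7.png

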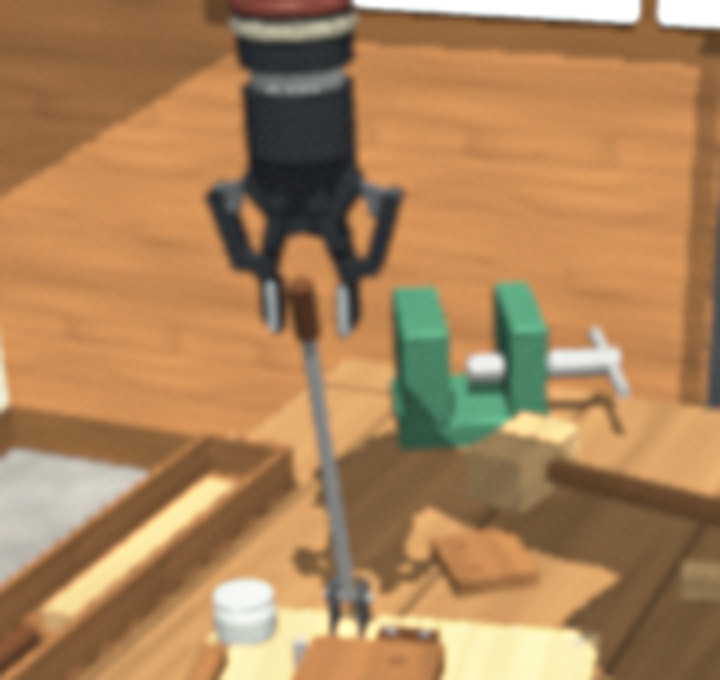

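```bash
python3 -m creep '[{"offset":[0,2,0],"roll":0,"fingers":50},{"offset":[0,2,0],"roll":0,"fingers":35},{"offset":[0,2,0],"roll":0,"fingers":30},{"offset":[0,2,0],"roll":0,"fingers":28},{"offset":[0,2,0],"roll":0,"fingers":28}]' 20; python3 -c "
from h import *
go((46,-33,303))"; python3 -m creep '[{"offset":[0,0,0],"roll":0,"fingers":20},{"offset":[0,0,0],"roll":0,"fingers":15},{"offset":[0,0,0],"roll":0,"fingers":15},{"offset":[0,0,0],"roll":0,"fingers":15},{"offset":[0,0,0],"roll":0,"fingers":15}]' 20;  python3 -c "
from h import *
go((46,-33,303))"
```

```text
t: 16.65
ee_pos: [629.7, -61.4, 305.4]
ee_rot: [-1.567, -0.001, -1.35]
contact_force: [6.4, 1.8, 1.7]
opening: 0.281
t 16.65 jig now [ 46.7 -33.3 305.4] F [6.4 1.8 1.7] open 0.28 -> world [629. -61. 303.] offset [-0.3  2.4 -0.7] roll 0.002
t: 17.15
ee_pos: [631.5, -61.1, 305.8]
ee_rot: [-1.563, -0.001, -1.35]
contact_force: [14.3, 4.1, -0.5]
opening: 0.231
t 17.15 jig now [ 48.5 -33.4 305.8] F [14.3  4.1 -0.5] open 0.23 -> world [629. -61. 303.] offset [-0.5  2.7 -2.6] roll 0.002
```

```bash
python3 - <<'E'
import numpy as np
R=287;a=1.283;f=lambda a:(R*np.cos(a),R*np.sin(a))
for s in np.array_split(np.round(np.linspace(1.283,.133,26)[1:],3),5):
    y0,z0=f(a); print([(q,round(-(f(q)[0]-y0),1),round(z0-f(q)[1],1)) for q in s]); a=s[-1]
E
python3 -m creep '[{"offset":[0,0,1],"roll":0,"fingers":15},{"offset":[0,0,2],"roll":0,"fingers":15},{"offset":[0,0,3],"roll":0,"fingers":15},{"offset":[0,0,3],"roll":0,"fingers":15},{"offset":[0,0,3],"roll":0,"fingers":15}]'; python3 -c "
from h import *
go((46,-33,303))"
```

```text
[(np.float64(1.237), np.float64(-12.6), np.float64(4.0)), (np.float64(1.191), np.float64(-24.9), np.float64(8.6)), (np.float64(1.145), np.float64(-37.1), np.float64(13.8)), (np.float64(1.099), np.float64(-49.0), np.float64(19.5)), (np.float64(1.053), np.float64(-60.6), np.float64(25.8))]
[(np.float64(1.007), np.float64(-11.3), np.float64(6.8)), (np.float64(0.961), np.float64(-22.3), np.float64(14.1)), (np.float64(0.915), np.float64(-33.0), np.float64(21.9)), (np.float64(0.869), np.float64(-43.2), np.float64(30.2)), (np.float64(0.823), np.float64(-53.1), np.float64(39.0))]
[(np.float64(0.777), np.float64(-9.5), np.float64(9.2)), (np.float64(0.731), np.float64(-18.5), np.float64(18.8)), (np.float64(0.685), np.float64(-27.1), np.float64(28.8)), (np.float64(0.639), np.float64(-35.2), np.float64(39.3)), (np.float64(0.593), np.float64(-42.8), np.float64(50.0))]
[(np.float64(0.547), np.float64(-7.1), np.float64(11.1)), (np.float64(0.501), np.float64(-13.7), np.float64(22.5)), (np.float64(0.455), np.float64(-19.8), np.float64(34.3)), (np.float64(0.409), np.float64(-25.3), np.float64(46.3)), (np.float64(0.363), np.float64(-30.3), np.float64(58.5))]
[(np.float64(0.317), np.float64(-4.4), np.float64(12.4)), (np.float64(0.271), np.float64(-8.2), np.float64(25.1)), (np.float64(0.225), np.float64(-11.5), np.float64(37.9)), (np.float64(0.179), np.float64(-14.1), np.float64(50.8)), (np.float64(0.133), np.float64(-16.2), np.float64(63.8))]
t: 17.65
ee_pos: [631.8, -60.9, 305.6]
ee_rot: [-1.568, -0.001, -1.351]
contact_force: [2.3, 1.8, 7.2]
opening: 0.223
t 17.65 jig now [ 48.8 -33.2 305.6] F [2.3 1.8 7.2] open 0.22 -> world [629. -61. 303.] offset [-0.3  2.6 -2.8] roll 0.002
```

```bash
python3 -m creep '[{"offset":[-12.6,4,0],"roll":0,"fingers":15},{"offset":[-24.9,8.6,0],"roll":0,"fingers":15},{"offset":[-37.1,13.8,0],"roll":0,"fingers":15},{"offset":[-49,19.5,0],"roll":0,"fingers":15},{"offset":[-60.6,25.8,0],"roll":0,"fingers":15}]'; python3 -c "
from h import *
go((48.8,52,255))"
```

```text
t: 18.15
ee_pos: [618.3, -0.8, 278.6]
ee_rot: [-1.569, -0.0, -1.351]
contact_force: [6.8, 1.7, 3.7]
opening: 0.226
t 18.15 jig now [ 48.7  28.3 278.6] F [6.8 1.7 3.7] open 0.23 -> world [613.  22. 255.] offset [-23.7  23.6   0.1] roll 0.002
```

```bash
python3 -m creep '[{"offset":[-11.3,6.8,0],"roll":0,"fingers":15},{"offset":[-22.3,14.1,0.5],"roll":0,"fingers":15},{"offset":[-33,21.9,0.5],"roll":0,"fingers":15},{"offset":[-43.2,30.2,1],"roll":0,"fingers":15},{"offset":[-53.1,39,1],"roll":0,"fingers":15}]'
python3 - <<'E'
from h import *
from workcell import robot
go((48.8,80,240))
a=robot.capture("side")["image"][:,:,::-1][40:240,130:330]
cv2.imwrite(f"pics/side8.png",cv2.resize(a,None,fx=3,fy=3,interpolation=cv2.INTER_CUBIC))
E
```

```text
t: 18.65
ee_pos: [606.9, 51.1, 238.7]
ee_rot: [-1.571, 0.0, -1.351]
contact_force: [4.4, 1.8, 2.3]
opening: 0.226
t 18.65 jig now [ 48.8  81.5 238.7] F [4.4 1.8 2.3] open 0.23 -> world [607.  50. 240.] offset [ 1.5 -1.3  0. ] roll 0.002
```

View pics/side8.png

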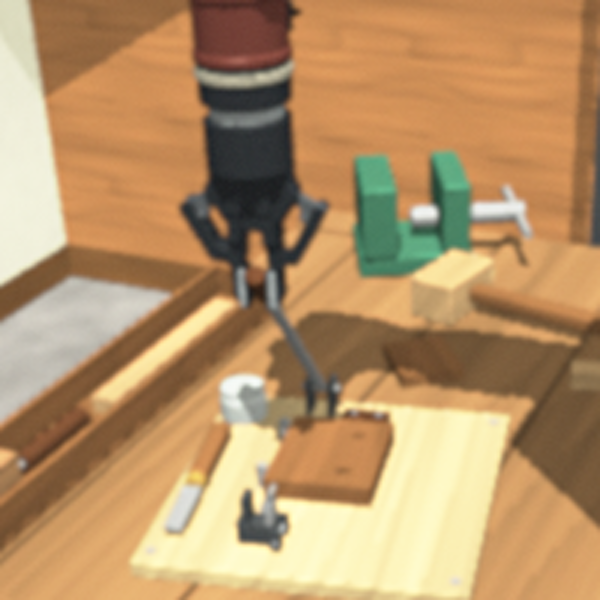

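Rod follows the fingers; the plate still looks home. Continue the arc.

```bash
python3 -m creep '[{"offset":[-9.5,9.2,0],"roll":0,"fingers":15},{"offset":[-18.5,18.8,0],"roll":0,"fingers":15},{"offset":[-27.1,28.8,0],"roll":0,"fingers":15},{"offset":[-35.2,39.3,0],"roll":0,"fingers":15},{"offset":[-42.8,50,0],"roll":0,"fingers":15}]'; python3 -m creep '[{"offset":[-7.1,11.1,0],"roll":0,"fingers":15},{"offset":[-13.7,22.5,0],"roll":0,"fingers":15},{"offset":[-19.8,34.3,0],"roll":0,"fingers":15},{"offset":[-25.3,46.3,0],"roll":0,"fingers":15},{"offset":[-30.3,58.5,0],"roll":0,"fingers":15}]'
python3 - <<'E'
from h import *
from workcell import robot
go((48.8,170,49))
a=robot.capture("side")["image"][:,:,::-1][40:240,130:330]
cv2.imwrite(f"pics/side9.png",cv2.resize(a,None,fx=3,fy=3,interpolation=cv2.INTER_CUBIC))
E
```

```text
t: 19.2
ee_pos: [597.6, 92.6, 188.4]
ee_rot: [-1.571, -0.0, -1.351]
contact_force: [4.3, 0.0, 1.7]
opening: 0.222
t: 19.7
ee_pos: [591.1, 121.9, 130.0]
ee_rot: [-1.571, -0.0, -1.351]
contact_force: [4.0, 0.9, 1.1]
opening: 0.222
t 19.7 jig now [ 48.8 154.  130. ] F [4.  0.9 1.1] open 0.22 -> world [588. 138.  49.] offset [-16.  81.   0.] roll 0.001
```

View pics/side9.png

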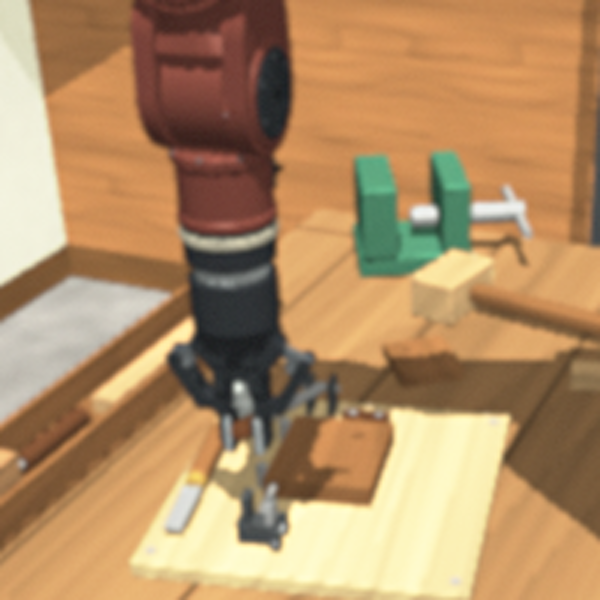

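```bash
python3 -m creep '[{"offset":[-4.4,12.4,0],"roll":0,"fingers":15},{"offset":[-8.2,25.1,0],"roll":0,"fingers":15},{"offset":[-11.5,37.9,0],"roll":0,"fingers":15},{"offset":[-14.1,50.8,0],"roll":0,"fingers":15},{"offset":[-16.2,63.8,0],"roll":0,"fingers":15}]' 40; python3 -c "
from h import *
go((48.8,171.5,30))"
```

```text
t: 20.25
ee_pos: [587.7, 137.6, 66.0]
ee_rot: [-1.571, -0.0, -1.351]
contact_force: [3.6, 2.0, 1.3]
opening: 0.218
t 20.25 jig now [ 48.8 170.   66. ] F [3.6 2.  1.3] open 0.22 -> world [587. 139.  30.] offset [-1.5 36.  -0. ] roll 0.002
```

```bash
python3 -m creep '[{"offset":[-0.5,5,0],"roll":0,"fingers":15},{"offset":[-1,10,0],"roll":0,"fingers":15},{"offset":[-1.3,14,0],"roll":0,"fingers":15},{"offset":[-1.5,18,0],"roll":0,"fingers":15},{"offset":[-1.5,22,0],"roll":0,"fingers":15}]' 40;python3 -m creep '[{"offset":[0,3,0],"roll":0,"fingers":15},{"offset":[0,6,0],"roll":0,"fingers":15},{"offset":[0,9,0],"roll":0,"fingers":15},{"offset":[0,11,0],"roll":0,"fingers":15},{"offset":[0,12,0],"roll":0,"fingers":15}]'; python3 -c "
from h import *
go((48.8,171.5,30))"
```

```text
t: 20.75
ee_pos: [587.4, 139.3, 44.7]
ee_rot: [-1.571, 0.001, -1.351]
contact_force: [2.4, 5.8, 4.0]
opening: 0.223
t: 21.25
ee_pos: [587.3, 139.5, 32.6]
ee_rot: [-1.571, 0.001, -1.351]
contact_force: [3.2, 4.7, 1.2]
opening: 0.222
t 21.25 jig now [ 48.8 172.   32.6] F [3.2 4.7 1.2] open 0.22 -> world [587. 139.  30.] offset [ 0.5  2.6 -0. ] roll 0.002
```

```bash
python3 -m creep '[{"offset":[0,1,0],"roll":0,"fingers":15},{"offset":[0,2,0],"roll":0,"fingers":15},{"offset":[0,3,0],"roll":0,"fingers":15},{"offset":[0,4,0],"roll":0,"fingers":15},{"offset":[0,4,0],"roll":0,"fingers":15}]'
python3 - <<'E'
from h import *
from workcell import robot
go((48.8,171.5,30))
a=robot.capture("side")["image"][:,:,::-1][120:260,150:330]
cv2.imwrite(f"pics/side10.png",cv2.resize(a,None,fx=4,fy=4,interpolation=cv2.INTER_CUBIC))
E
```

```text
t: 21.75
ee_pos: [587.3, 139.3, 28.5]
ee_rot: [-1.571, 0.001, -1.351]
contact_force: [4.1, 5.3, -0.6]
opening: 0.219
t 21.75 jig now [ 48.8 171.8  28.5] F [ 4.1  5.3 -0.6] open 0.22 -> world [587. 139.  30.] offset [ 0.3 -1.5  0. ] roll 0.002
```

View pics/side10.png

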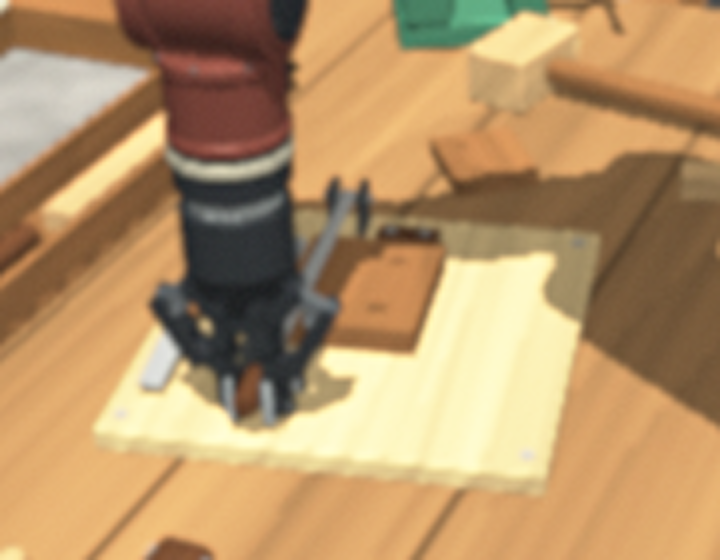

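```bash
python3 -m creep '[{"offset":[0,1,0],"roll":0,"fingers":15},{"offset":[0,1.5,0],"roll":0,"fingers":15},{"offset":[0,2,0],"roll":0,"fingers":15},{"offset":[0,2.5,0],"roll":0,"fingers":15},{"offset":[0,3,0],"roll":0,"fingers":15}]'; python3 -c "
from h import *
go((48.8,171.5,30))"
```

```text
t: 22.3
ee_pos: [587.4, 139.4, 26.1]
ee_rot: [-1.57, 0.001, -1.35]
contact_force: [0.9, 3.1, 8.2]
opening: 0.218
t 22.3 jig now [ 48.9 171.9  26.1] F [0.9 3.1 8.2] open 0.22 -> world [587. 139.  30.] offset [ 0.4 -3.9 -0.1] roll 0.002
```

```bash
python3 -m creep '[{"offset":[0,0.5,0],"roll":0,"fingers":15},{"offset":[0,1,0],"roll":0,"fingers":15},{"offset":[0,1.5,0],"roll":0,"fingers":15},{"offset":[0,2,0],"roll":0,"fingers":15},{"offset":[0,2,0],"roll":0,"fingers":15}]'; python3 -c "
from h import *
go((48.8,171.5,30))"
```

```text
t: 22.8
ee_pos: [587.5, 139.2, 25.3]
ee_rot: [-1.57, 0.001, -1.351]
contact_force: [-2.4, 2.9, 19.7]
opening: 0.217
t 22.8 jig now [ 49.  171.7  25.3] F [-2.4  2.9 19.7] open 0.22 -> world [587. 139.  30.] offset [ 0.2 -4.7 -0.2] roll 0.002
```

```bash
python3 -m creep '[{"offset":[0,-1,0],"roll":0,"fingers":45},{"offset":[0,-1,0],"roll":0,"fingers":45},{"offset":[0,-1,0],"roll":0,"fingers":45},{"offset":[0,-3,0],"roll":0,"fingers":45},{"offset":[0,-10,0],"roll":0,"fingers":45}]'; python3 -m creep '[{"offset":[0,-20,0],"roll":0,"fingers":45},{"offset":[0,-60,0],"roll":0,"fingers":45},{"offset":[0,-100,0],"roll":0,"fingers":45},{"offset":[-40,-120,-40],"roll":0,"fingers":45},{"offset":[-80,-140,-80],"roll":0,"fingers":45}]'; python3 -m creep '[{"offset":[-40,0,-40],"roll":0,"fingers":45},{"offset":[-80,0,-80],"roll":0,"fingers":45},{"offset":[-120,0,-120],"roll":0,"fingers":45},{"offset":[-120,0,-160],"roll":0,"fingers":45},{"offset":[-120,0,-200],"roll":0,"fingers":45}]'
python3 - <<'E'
from h import *
from workcell import robot
go((48.8,171.5,30))
for n in ("side","top"):
    a=robot.capture(n)["image"][:,:,::-1]
    cv2.imwrite(f"pics/{n}11f.png",a)
    a=a[150:250,170:310] if n=="side" else a[120:270,170:370]
    k=5 if n=="side" else 4
    cv2.imwrite(f"pics/{n}11.png",cv2.resize(a,None,fx=k,fy=k,interpolation=cv2.INTER_CUBIC))
E
```

```text
t: 23.3
ee_pos: [586.5, 138.6, 33.5]
ee_rot: [-1.573, 0.0, -1.351]
contact_force: [-0.3, -0.7, -0.4]
opening: 0.445
t: 23.8
ee_pos: [507.9, 189.4, 169.2]
ee_rot: [-1.569, 0.0, -1.353]
contact_force: [-0.2, 1.7, -0.5]
opening: 0.451
t: 24.3
ee_pos: [284.3, 263.4, 167.8]
ee_rot: [-1.57, 0.001, -1.349]
contact_force: [0.7, -0.0, 1.1]
opening: 0.451
t 24.3 jig now [-220.1  358.7  167.8] F [ 0.7 -0.   1.1] open 0.45 -> world [587. 139.  30.] offset [188.1 137.8 268.2] roll 0.003
```

View pics/side11.png

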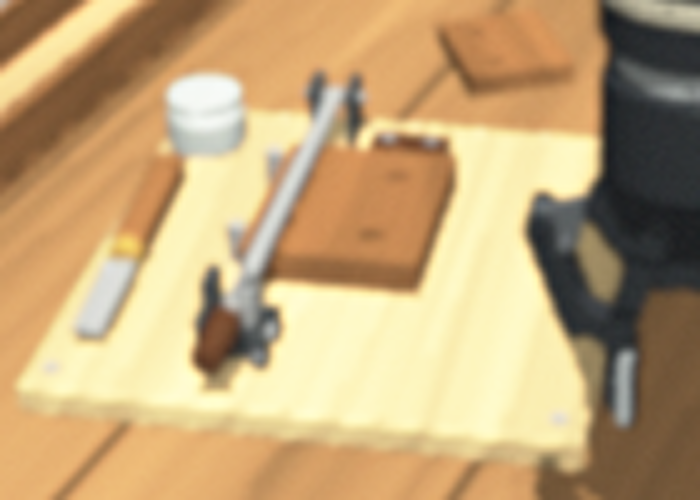

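View pics/top11.png

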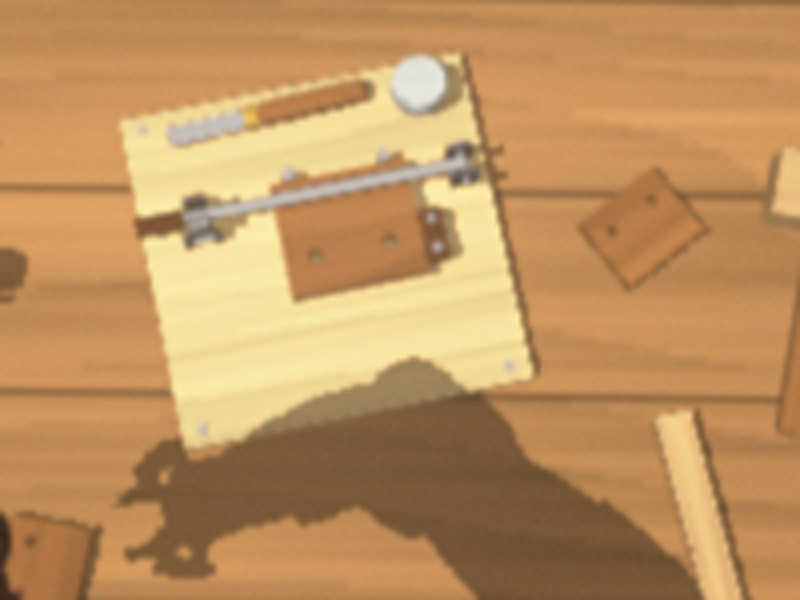

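Run:
```python
from h import *
T=lambda P:np.round((proj(tf(J,P),"top")-[170,120]+.5)*4-.5).tolist()
S=lambda P:np.round((proj(tf(J,P),"side")-[170,150]+.5)*5-.5).tolist()
H=[(64,65,40),(64,-65,40),(-46,-65,40),(-46,65,40)]
print("home top",T(H),"side",S(H), "side bottom near",S([(-46,65,18)]))
for a in (0,.03,.08): P=[(46,-115+308*np.cos(a),49+308*np.sin(a)),(46,-115+262*np.cos(a),49+262*np.sin(a))]; print(a,"end,r262: side",S(P),"top",T(P))
print("nose top z79, prong top z69:",S([(33,135,79),(60,135,69)]),T([(33,135,79),(60,135,69)]))
im=cv2.imread("pics/side11f.png"); cv2.imwrite("pics/fork11.png",cv2.resize(im[195:235,200:240],None,fx=14,fy=14,interpolation=cv2.INTER_CUBIC))
im=cv2.imread("pics/top11f.png"); cv2.imwrite("pics/plt11.png",cv2.resize(im[150:205,195:295],None,fx=8,fy=8,interpolation=cv2.INTER_CUBIC))
```

```text
home top [[270.0, 185.0], [406.0, 157.0], [431.0, 270.0], [294.0, 298.0]] side [[239.0, 249.0], [293.0, 141.0], [460.0, 154.0], [420.0, 265.0]] side bottom near [[421.0, 296.0]]
0 end,r262: side [[207.0, 363.0], [230.0, 316.0]] top [[137.0, 229.0], [186.0, 219.0]]
0.03 end,r262: side [[206.0, 349.0], [229.0, 304.0]] top [[136.0, 226.0], [185.0, 217.0]]
0.08 end,r262: side [[204.0, 325.0], [228.0, 284.0]] top [[135.0, 222.0], [185.0, 213.0]]
nose top z79, prong top z69: [[254.0, 262.0], [209.0, 272.0]] [[199.0, 222.0], [194.0, 196.0]]
```

View pics/fork11.png

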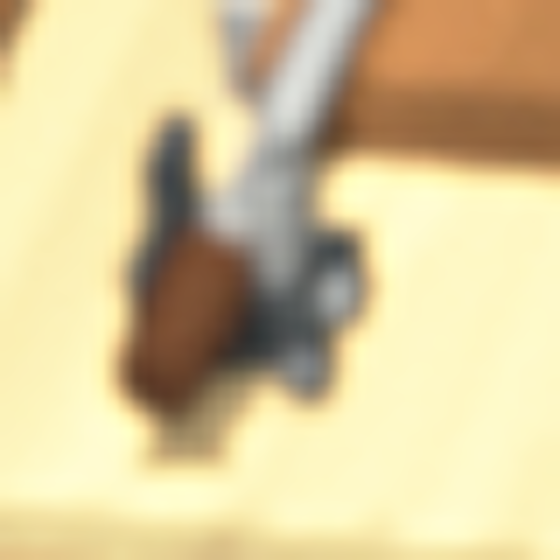

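View pics/plt11.png

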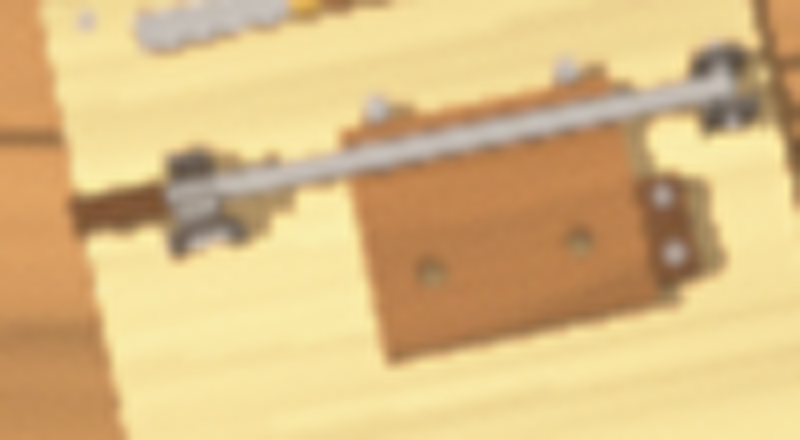

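Run:
```python
from h import *
a=cv2.imread("pics/side5f.png"); b=cv2.imread("pics/side11f.png")
# windows on near corners of plate (unshadowed in both): ECC translation
for n,(x0,y0,x1,y1) in dict(nearcorner=(240,188,266,214),nearright=(248,176,268,205),holes=(240,178,262,204),board_br=(286,172,302,186),fixstop=(240,174,262,182)).items():
    A=cv2.cvtColor(a[y0:y1,x0:x1],6).astype(np.float32);B=cv2.cvtColor(b[y0:y1,x0:x1],6).astype(np.float32)
    try:
        cc,W=cv2.findTransformECC(A,B,np.eye(2,3,dtype=np.float32),cv2.MOTION_TRANSLATION); print(n,round(cc,3),W[:,2])
    except Exception as e: print(n,"fail")
# plate pose from top image: line fits on hue/saturation edge
im=cv2.imread("pics/top11f.png"); s=cv2.cvtColor(im,cv2.COLOR_BGR2GRAY).astype(np.float32)
def edge(P,Q,n,L=5):  # edge points between jig pts P,Q (z40); search along normal n (jig dir)
    out=[]
    for t in np.linspace(.12,.88,25):
        m=np.array(P)*(1-t)+np.array(Q)*t
        d=np.linspace(-9,9,73); pts=proj(tf(J,[m+np.array(n)*k for k in d]),"top").astype(np.float32)
        v=cv2.remap(s,pts[:,0].reshape(-1,1),pts[:,1].reshape(-1,1),cv2.INTER_LINEAR).ravel()
        g=np.abs(np.gradient(cv2.GaussianBlur(v.reshape(-1,1),(1,9),0).ravel())); i=g.argmax(); w=g[max(0,i-6):i+7]; out.append((t,(d[max(0,i-6):i+7]*w).sum()/w.sum()))
    return np.array(out)
for nm,P,Q,n in (("near x=-46",(-46,-65,40),(-46,65,40),(1,0,0)),("+y end",(-46,65,40),(25,65,40),(0,1,0)),("board near x=-160",(-160,-140,18),(-160,0,18),(1,0,0)),("board +y",(-100,190,18),(20,190,18),(0,1,0)),("board far",(160,-60,18),(160,190,18),(1,0,0)),("board -y",(-100,-140,18),(20,-140,18),(0,1,0))):
    e=edge(P,Q,n); m=np.median(e[:,1]); k=abs(e[:,1]-m)<2; c=np.polyfit(e[k,0],e[k,1],1); L=np.linalg.norm(np.array(P)-Q); print(nm,"median off",round(m,2),"slope rad",round(c[0]/L,4),k.sum())
```

```text
nearcorner 1.0 [0.00434917 0.00045123]
nearright 1.0 [ 0.0114661  -0.02162208]
holes 1.0 [ 0.00920858 -0.0219685 ]
board_br fail
fixstop 1.0 [ 0.00937837 -0.01311412]
near x=-46 median off -2.91 slope rad -0.0026 25
+y end median off 1.46 slope rad -0.015 24
board near x=-160 median off -0.69 slope rad -0.0098 22
board +y median off 1.25 slope rad -0.0054 25
board far median off -2.12 slope rad -0.0006 14
board -y median off 2.08 slope rad -0.0017 24
```

Run:
```python
import cv2,numpy as np
L=[cv2.imread(f"pics/{n}.png") for n in("side5f","side11f","top0","top11f")]
w=[i[192:232,200:236] if k<2 else i[160:190,205:232] for k,i in enumerate(L)]
w=[cv2.resize(i,(390,280),interpolation=cv2.INTER_CUBIC) for i in w]
cv2.imwrite("pics/cmp.png",np.vstack([np.hstack(w[:2]),np.hstack(w[2:])]))
```

```text
(no output)
```

View pics/cmp.png

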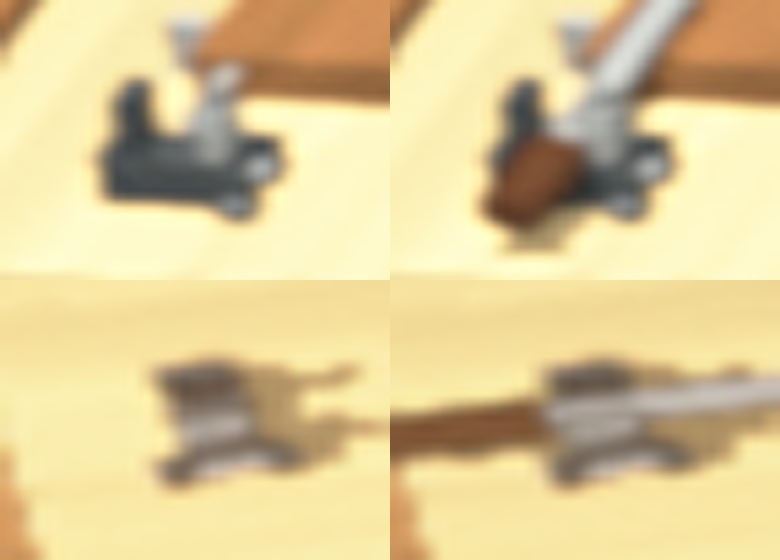

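```bash
python3 -c "
from workcell import robot
print(robot.finish_job(), robot.get_obs()['t'])"
```

```text
the job is handed in; nothing more can be done
the job is handed in; nothing more can be done
```

The plate is home against both dowels and the end stop, the keeper rod is down in the fork, and the jaw looks shut over it. I handed the job in at about 24 s of the 72 s allowed, and no verdict was reported.

**What I did:** I pushed the plate with shut fingers up to the dowels, then along to the end stop, then nudged it once more towards the dowels. I took hold of the rod's grip, swung it down its arc and pressed until it stopped at about 20 N upward, then let go and backed off.

**Last checks:**
- **Contacts:** The plate stopped firmly at the stop, at about 17 N. Both dowel pushes ended at the same finger position within 0.2 mm.
- **Plate afterwards:** Comparing side pictures from before and after the rod was lowered, the plate had not moved (within 0.02 px).
- **Rod:** The grip in the side picture lies where a level rod would put it.
- **Jaw:** By eye, it stands where it did while empty, with the nose over the rod. I could not measure its angle.
- **Other things:** Those on and around the board looked unmoved in the top picture. I did not measure the ones farther off.

**What disagreed:**
- **Near edge:** The top picture put the plate's near edge about 1.5 mm short of home relative to the board. That is within the 2.5 mm tolerance, and the dowel contacts did not bear it out.
- **Squareness:** The near edge matched the board within about 0.003 rad. The short end differed by about 0.01 rad, inside the 0.03 limit.
- **Finger height:** The rod stopped with the fingers about 5 mm lower than I expected, so they probably slipped slightly on the grip.

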